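Hold the spring clip open over the checklist card

ROBOT

A 7-joint arm with a two-finger parallel gripper is mounted at the origin on the work surface. World frame = base frame: x ahead of the robot, y to its left, z up, the work surface at z = 0. Lengths are in m, angles in rad, forces in N, time in s.
With the tool pointing down it reaches from about 0.425 to 0.875 m from the base axis. Payload 4.7 kg.
Tool frame: the origin (TCP) lies between the finger pads; the fingertips stand 8 mm ahead of it and the grasp point (between the pads) lies 11 mm behind it; z points along the fingers, y is the direction in which the jaws open and shut (so a half turn about z gives the same grasp; the last joint's range is limited). The gripper opens to 87 mm and grips with 3 to 60 N. Pads are 19 mm wide; open, the fingers measure 117 mm over their backs; the gripper's body (75 mm by 190 mm) begins 51 mm behind the grasp point.
Start: joints at [1.348, 0.321, -0.07, 1.45, 0.023, 1.371, -0.057], TCP at [0.152, -0.632, 0.197] pointing down, gripper open.
Joint ranges: [-2.86, 2.86], [-0.3, 2.09], [-1.38, 1.24], [0.06, 2.45], [-1.56, 4.7], [0.09, 2.05], [-2.69, 2.69]. Speed limits (rad/s): [2.57, 2.57, 3.14, 3.14, 3.14, 3.14, 3.14].

INTERFACE

Orientations are given as a rotation vector (axis times angle).
In Python, from bench import ctrl, optics, ticket gives the robot as it stands.
- The arm moves only by the tool play_rows, never from a script. Its argument "motion" is a list of rows, each a list of 5 numbers: the closure, from 0 (fully open) to 1 (shut), then the shift along the tool's x, y, z in cm, then the turn about the tool's z in rad. In form: [[jaw, tx, ty, tz, spin], ...]. A call has 1 to 20 rows; each row shifts and turns the commanded pose from where the row before left it, along the tool's axes as they then stand; what a row does not reach is not made up. A row lasts 1/8 s, in which the tool goes at most 62.5 mm and 10.7 degrees, less where a joint would pass 70% of its speed; a pose out of reach is approached as far as the arm can. A call is refused whole if a number of a shift passes 6.25 or a number of a turn 0.188, either way. A call with a gripper value outside its range is refused whole. The fingers move at their own pace and stop on an object; "force" is the grip in N (left out, the last holds). Time passes only in rows, so rows that do not move let the fingers close. It gives the time, the measured TCP pose, the force and the opening at its end, in the units of the state.
- ctrl.get_state(): the state, without advancing time (a new reading comes with each control period).
- optics.get_image(name): name is "side" or "top" or "wrist"; returns the picture (420x560x3 uint8, red, green, blue); there is no depth.
- optics.calibration(name): a dict with "K" (3x3 intrinsics, pixels), "distortion" ([k1, k2, p1, p2, k3] as OpenCV has them; the pictures are not rectified), "pose" (4x4, takes a point from camera to world coordinates); the wrist camera has in their place "hand_eye" (4x4, takes a point from camera to tool coordinates, whose origin is the TCP and whose axes are the flange's). Camera axes: x right, y down, z forward; pixel columns grow to the right and rows downward; lengths in m; the calibration is good to about 2 mm. A picture is of the moment at which its call begins: read the wrist's pose just before it. calibration takes no time and is no camera call.
- ticket.close_job(): hands the job in, once; it reports no verdict.
The state is a dict: "time": time; "joint_positions": joint angles; "qd": joint speeds; "joint_torque": joint torques, N m; "position": TCP position; "tool_rot": TCP orientation; "ft_force": force on the tool from outside, world axes, zero at the start; "torque": the same for the moment, N m; "grip_width": opening from 0.0 (shut) to 1.0 (fully open).
Only numpy, scipy, OpenCV 4.12 (cv2) and the standard library are available. Lean on these libraries where they do the work, as an engineer would, in place of code of your own. Each camera call takes 0.05 s, during which the arm holds its last target.

TASK

Take the wide spring clip off the grey tray's rim by squeezing its finger plates, bring it to the checklist card standing in its desk holder, and hold it there squeezed wide open, jaws down, astride the middle of the card's top edge: one jaw hanging well down on each side and the clip not touching the card, so that I can slip the day's sheet in. Finish while still holding the clip open there. Do not shift the card holder or the tray, and leave the small clip, the bottle and the filter alone.

Things in the scene. Friction and masses are not known exactly. Their poses are not given: they have to be found in the camera images.
- clip: Wide spring clip, two off-white plastic halves, 44 mm wide, 45 g, hinged on a steel pin 10 mm thick; pushed down on the tray's near wall, jaws down, finger plates up. Origin: middle of the pin, 5 mm above the rim. Parked: y along pin and wall, x across, z up. Frame of the half on the -x side: as the clip opens it leans by half the joint angle. Jaws reach 36 mm below the pin.
- clip_arm (a joint): Opening of the wide clip, the angle between its halves: 0 as parked (jaws 4 mm apart on the wall), growing as it is squeezed, to a hard stop at 0.80 rad. The spring takes about 3.5 N on each finger plate, 30 mm above the pin, to start and 9 N to reach the stop. It springs shut when let go.
- clip_jaw_a (a point): Inner tip of the jaw on the clip's -x side, midway along its width. Parked, 36 mm below the pin; fully squeezed, 32 mm below the pin and 16 mm to the side of it.
- clip_jaw_b (a point): Inner tip of the other jaw, on the clip's +x side, midway along its width; it mirrors the first, so that fully squeezed the jaw tips are 32 mm apart.
- card: Checklist card and desk holder, one piece, 0.95 kg, loose: dark steel base 80 mm (x) by 165 mm (y), 18 mm high, two aluminium strips on it, and between them a stiff upright white card 150 mm wide (y), 3 mm thick (x). Origin: centre of the base's underside; z up, x square to the card's face.
- card_edge (a point): Middle of the card's top edge, 168 mm above the desk; axes as card.
- tray: Grey plastic open tray, 160 mm (x) by 270 mm (y), 75 mm high, walls 4 mm, with flat packs lying in it below the rim; 0.8 kg, loose on the desk. Origin: centre of its underside. Both clips sit on its near wall (-x side).
- small_clip: Bystander: the small spring clip, 22 mm wide and three quarters as tall as the wide one, on the same tray wall. Origin on its hinge pin.
- bottle: Bystander: white capped bottle, 54 mm across, 130 mm high. Origin: centre of its underside.
- filter: Bystander: round pale breathing filter standing on its port, 62 mm across, 68 mm high. Origin: centre of its underside.
- clip_grip (a point): Where to squeeze the wide clip, across its x: parked, this point lies 30 mm straight above the pin, midway between the finger plates. Parked, these flat 3 mm plates flare up to edges 38 mm above the pin, 53 mm apart outside. Fully squeezed they are parallel, 19 mm over the outside, reaching 5 to 45 mm above the pin. The point belongs to the half on the -x side and leans with it.
There are look-alikes about, which are no part of the job. Of the things like the card, leave any that is orange or red; of the rest the smaller one is meant.

How it is judged:
On the way:
1. the wide clip is squeezed open in the fingers, its jaws clear above the tray's rim (value of joint clip_arm above 0.3 rad and contact force between clip and the fingers above 1 N and height (world z) of each of clip_jaw_a, clip_jaw_b above 0.078 m), for 0.1 s.
At the end, for the whole second after the job is handed in: The wide clip is held by the fingers, squeezed to more than 0.5 rad (jaws over 20 mm apart), one jaw tip on each side of the card and both at least 8 mm below its top edge and within 25 mm of its middle; the clip is still and touches the card with less than 0.2 N (so the card carries nothing of it) (value of joint clip_arm above 0.5 rad and contact force between clip and the fingers above 1 N and contact force between clip and card below 0.2 N and ((x of clip_jaw_a in the frame of card_edge below -0.003 m and x of clip_jaw_b in the frame of card_edge above 0.003 m) or (x of clip_jaw_b in the frame of card_edge below -0.003 m and x of clip_jaw_a in the frame of card_edge above 0.003 m)) and z of each of clip_jaw_a, clip_jaw_b in the frame of card_edge below -0.008 m and y of clip_jaw_a in the frame of card_edge between -0.025 and 0.025 m and y of clip_jaw_b in the frame of card_edge between -0.025 and 0.025 m and height (world z) of clip above 0.165 m and linear speed of clip below 0.02 m/s and angle between card's own z axis and vertical below 0.05 rad); the arm keeps its last pose, push and grip.
It fails at once if the card holder is shifted by more than 15 mm or tipped (distance of card from where it was at the start of the episode above 0.015 m or angle between card's own z axis and vertical above 0.15 rad).
It fails at once if the tray is shifted by more than 20 mm (distance of tray from where it was at the start of the episode above 0.02 m).
It fails at once if a bystander is displaced by more than 20 mm (distance of any of small_clip, bottle, filter from where it was at the start of the episode above 0.02 m).
It also fails if it takes over 40 s, if anything falls off the work surface, if the arm or the gripper's body presses on something with over 40 N, if the wrist force passes 120 N, or if a joint passes its speed limit or range.

## Working session

There is one attempt and no reset: what is moved stays moved. The work goes in short steps, Python scripts to look and compute and a tool call to move; the robot and the scene stay as the last step left them, time stands still between calls to the robot, and variables do not carry over. Pictures are saved under pics/ and viewed, and the job is handed in when it is done.

Besides the shell and the picture viewer there is one more tool, called by a JSON object that holds its "op" and its "data", one argument or row to a line. play_rows: Moves the arm, as the interface text tells. Its arguments: {"type":"object","properties":{"motion":{"type":"array"},"force":{"type":"number"}},"required":["motion"]}

```bash
mkdir -p pics; ls
python3 - <<'E'
from bench import ctrl, optics, ticket
import cv2
print(ctrl.get_state())
for n in ["side","top","wrist"]:
    im=optics.get_image(n); cv2.imwrite(f"pics/{n}0.png",im[:,:,::-1]); 
    c=optics.calibration(n); print(n,{k:v for k,v in c.items()})
E
```

```text
pics
{'time': 0.0, 'joint_positions': array([ 1.34807876,  0.32179861, -0.07009623,  1.45166999,  0.02260445,
        1.37077528, -0.05688838]), 'qd': array([ 1.42635917e-03,  3.56328632e-04,  4.90097448e-04,  7.67251792e-04,
       -1.11459430e-05,  2.46794523e-04, -4.80927899e-04]), 'joint_torque': array([ 2.34663767e-04, -4.91280055e+01, -4.03398843e-01, -3.12523627e+01,
       -6.38661487e-02,  4.38180612e-02,  1.80907282e-04]), 'position': array([ 0.15231248, -0.63129372,  0.19567999]), 'tool_rot': array([-3.11776083e+00, -3.70990516e-01,  4.98139640e-04]), 'ft_force': array([ 0.28197172, -0.05876953, -0.31948127]), 'torque': array([-0.01813629,  0.00234659,  0.02717169]), 'grip_width': 1.000185988996711}
side {'K': array([[416.45968327,   0.        , 285.489715  ],
       [  0.        , 416.45968327, 213.62520023],
       [  0.        ,   0.        ,   1.        ]]), 'distortion': array([-0.07004412,  0.        ,  0.        ,  0.        ,  0.        ]), 'pose': array([[ 0.97149604, -0.13533619,  0.19462673,  0.32139317],
       [-0.23611469, -0.4793443 ,  0.84526854, -0.7957449
[... 538 characters left out ...]
29964, -0.99625926,  1.1036579 ],
       [ 0.        ,  0.        ,  0.        ,  1.        ]])}
wrist {'K': array([[335.81190506,   0.        , 272.44934973],
       [  0.        , 335.81190506, 206.59738672],
       [  0.        ,   0.        ,   1.        ]]), 'distortion': array([0.00777335, 0.        , 0.        , 0.        , 0.        ]), 'hand_eye': array([[ 4.67913341e-05, -9.55388823e-01, -2.95350970e-01,
         8.13941271e-02],
       [ 9.99999792e-01, -1.45309639e-04,  6.28467648e-04,
        -2.97184959e-04],
       [-6.43348309e-04, -2.95350938e-01,  9.55388617e-01,
        -1.87891905e-01],
       [ 0.00000000e+00,  0.00000000e+00,  0.00000000e+00,
         1.00000000e+00]])}
```

View pics/side0.png

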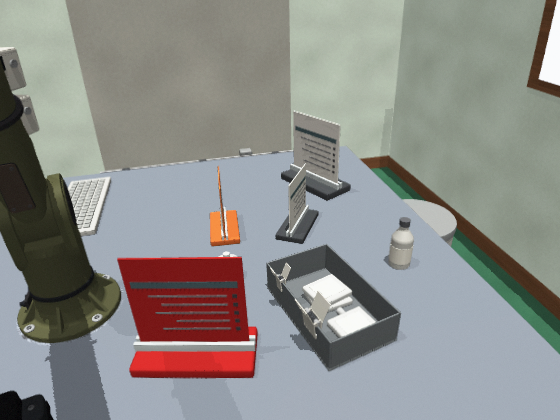

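View pics/top0.png

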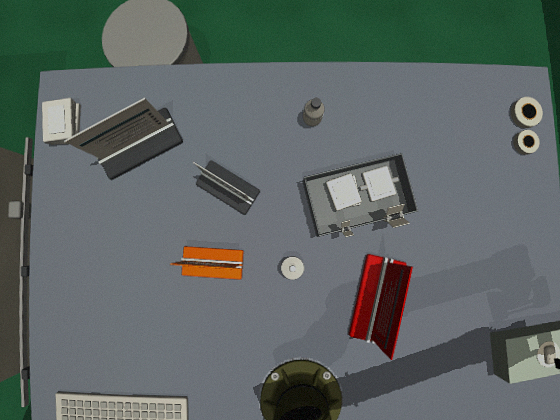

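```bash
cat > h.py <<'E'
import numpy as np, cv2
from bench import ctrl, optics, ticket
from scipy.spatial.transform import Rotation as R
def ray(n,uv,pose=None):
    c=optics.calibration(n); P=c.get("pose") if pose is None else pose
    p=cv2.undistortPoints(np.array([[uv]],float),c["K"],c["distortion"])[0,0]
    d=P[:3,:3]@np.array([p[0],p[1],1]); return P[:3,3],d
def onz(n,uv,z,pose=None):
    o,d=ray(n,uv,pose); return o+d*(z-o[2])/d[2]
def tri(rays):
    A=np.zeros((3,3));b=np.zeros(3)
    for o,d in rays:
        d=d/np.linalg.norm(d);M=np.eye(3)-np.outer(d,d);A+=M;b+=M@o
    return np.linalg.solve(A,b)
def proj(n,p,pose=None):
    c=optics.calibration(n); P=c.get("pose") if pose is None else pose
    T=np.linalg.inv(P); r,_=cv2.Rodrigues(T[:3,:3])
    return cv2.projectPoints(np.atleast_2d(p).astype(float),r,T[:3,3],c["K"],c["distortion"])[0][:,0]
def tool(s=None):
    s=s or ctrl.get_state(); T=np.eye(4);T[:3,:3]=R.from_rotvec(s["tool_rot"]).as_matrix();T[:3,3]=s["position"];return T
def wpose(): return tool()@optics.calibration("wrist")["hand_eye"]
def crop(src,x0,y0,w,h,k,out):
    im=cv2.imread(src)[y0:y0+h,x0:x0+w]; cv2.imwrite(out,cv2.resize(im,None,fx=k,fy=k,interpolation=cv2.INTER_CUBIC))
E
python3 - <<'E'
from h import *
crop("pics/top0.png",290,145,140,100,5,"pics/tclip.png")
crop("pics/top0.png",180,140,100,80,7,"pics/tcard.png")
crop("pics/side0.png",260,160,150,110,5,"pics/scard.png")
crop("pics/side0.png",260,240,150,110,5,"pics/sclip.png")
print(tool())
E
```

```text
[[ 9.72084041e-01  2.34632532e-01 -4.38712080e-04  1.52325142e-01]
 [ 2.34632924e-01 -9.72082990e-01  1.43238629e-03 -6.31415617e-01]
 [-9.03801276e-05 -1.49533615e-03 -9.99998878e-01  1.95908538e-01]
 [ 0.00000000e+00  0.00000000e+00  0.00000000e+00  1.00000000e+00]]
```

View pics/tclip.png

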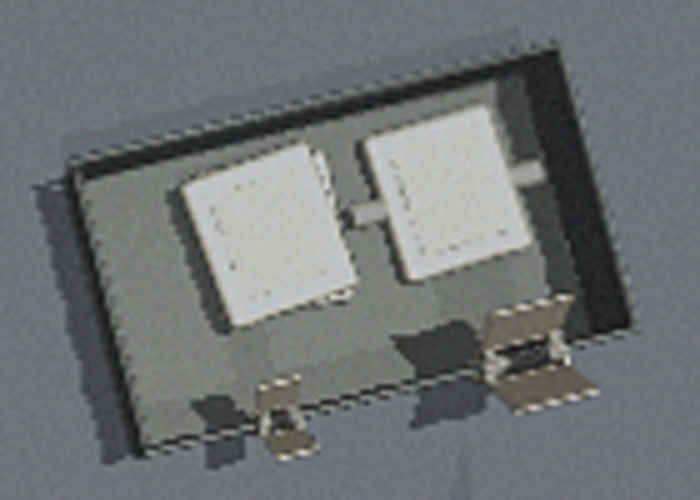

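View pics/tcard.png

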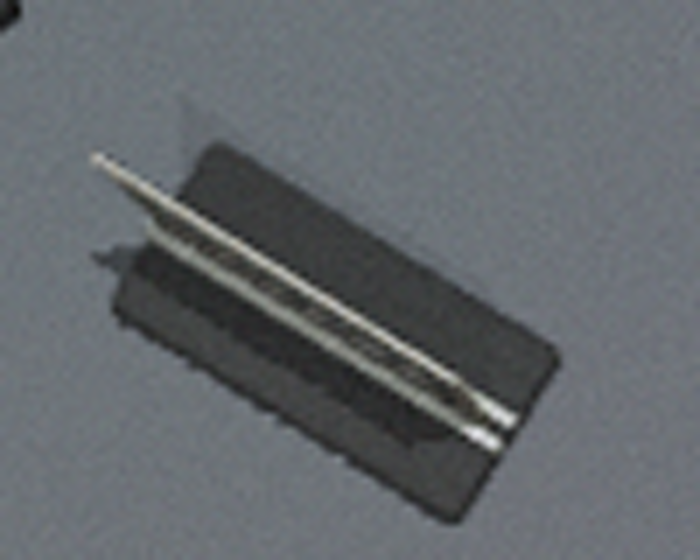

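View pics/scard.png

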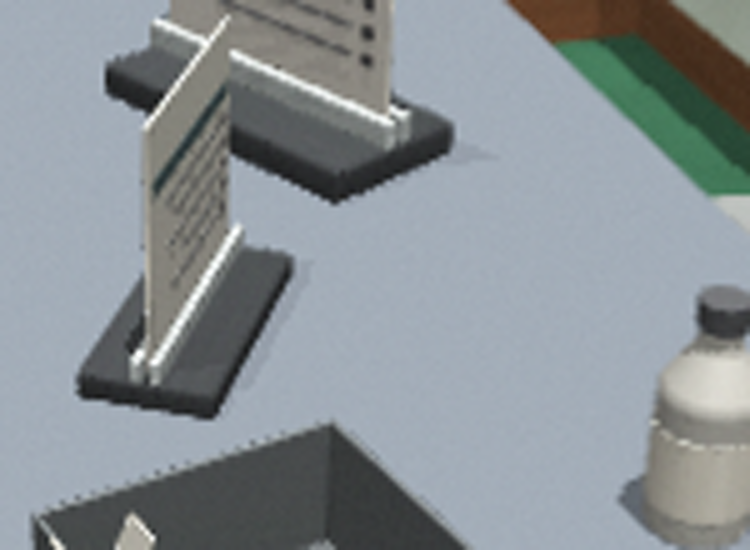

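View pics/sclip.png

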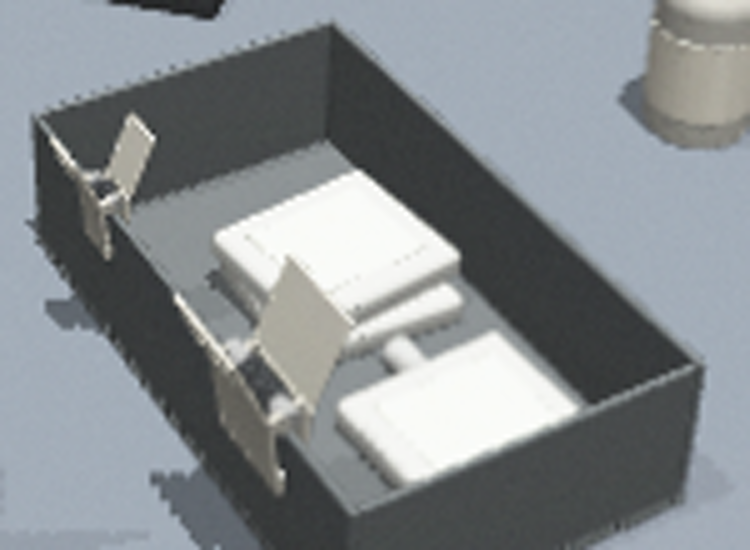

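Run:
```python
from h import *
t=lambda x,y:(290+x/5-.4,145+y/5-.4)
c=lambda x,y:(180+x/7-.43,140+y/7-.43)
s1=lambda x,y:(260+x/5-.4,160+y/5-.4)
s2=lambda x,y:(260+x/5-.4,240+y/5-.4)
cor=np.array([onz("top",t(*p),.075)[:2] for p in [(75,165),(555,45),(632,325),(145,455)]]);print("tray",cor,np.linalg.norm(np.diff(cor,axis=0),axis=1))
w=cor[2]-cor[3];print("wall dir",np.degrees(np.arctan2(w[1],w[0])))
w=cor[1]-cor[0];print("wall dir",np.degrees(np.arctan2(w[1],w[0])))
pl=np.array([onz("top",t(*p),.118)[:2] for p in [(490,317),(572,296),(600,392),(520,412)]]);print("plates",pl,pl.mean(0),np.linalg.norm(np.diff(pl,axis=0),axis=1))
# side triang of far plate corners: left top(288,258), right (352,325)
for a,b in [((490,317),(288,258)),((572,296),(352,325)),((520,412),(178,297)),((600,392),(282,490))]:
    print(tri([ray("top",t(*a)),ray("side",s2(*b))]))
A=c(95,157);B=c(460,380)
print("card z fixed",onz("top",A,.168),onz("top",B,.168))
a=s1(228,18);b=s1(147,125)
print("side z fixed",onz("side",a,.168),onz("side",b,.168))
print("tri",tri([ray("top",A),ray("side",a)]),tri([ray("top",B),ray("side",b)]))
bc=np.array([onz("top",c(*p),.018)[:2] for p in [(213,143),(560,358),(458,523),(115,308)]]);print("base",bc,bc.mean(0),np.linalg.norm(np.diff(bc,axis=0),axis=1))
for i,j in [(1,0),(2,3)]:
    w=bc[i]-bc[j];print(np.degrees(np.arctan2(w[1],w[0])))
```

```text
tray [[ 0.59700327 -0.01523875]
 [ 0.65928405 -0.27146467]
 [ 0.5099922  -0.30648072]
 [ 0.44559416 -0.04892525]] [0.2636866  0.15334334 0.26548432]
wall dir -75.96183561998974
wall dir -76.33807632277228
plates [[ 0.5115901  -0.21909147]
 [ 0.52169853 -0.26127663]
 [ 0.47334629 -0.27380506]
 [ 0.46391915 -0.23272849]] [ 0.49263852 -0.24672541] [0.04337935 0.04994898 0.04214445]
[ 0.51166948 -0.21989434  0.11493155]
[ 0.52214128 -0.26203573  0.11581757]
[ 0.46459639 -0.2329882   0.11756704]
[ 0.48144396 -0.29066473  0.07150474]
card z fixed [0.62325396 0.25702141 0.168     ] [0.54483603 0.13179933 0.168     ]
side z fixed [0.62391531 0.25420419 0.168     ] [0.54614057 0.13255646 0.168     ]
tri [0.62414663 0.25720921 0.1666396 ] [0.54534406 0.13166087 0.16844207]
base [[0.65869383 0.24271725]
 [0.5710531  0.10531927]
 [0.50659923 0.145598  ]
 [0.59307089 0.28122534]] [0.58235426 0.19371497] [0.16296964 0.07600446 0.16084814]
-122.53218834427012
-122.52028499606283
```

{"op": "play_rows", "data": {
  "motion": [
    [0, 0, 0, -5, 0],
    [0, 0, 0, -4, 0],
    [0, 3.5, -2.45, 0, 0],
    [0, 3.5, -2.45, 0, 0],
    [0, 3.5, -2.45, 0, 0],
    [0, 3.5, -2.45, 0, 0],
    [0, 3.5, -2.45, 0, 0],
    [0, 3.5, -2.45, 0, 0],
    [0, 3.5, -2.45, 0, 0],
    [0, 3.5, -2.45, 0, 0],
    [0, 3.5, -2.45, 0, 0],
    [0, 3.5, -2.45, 0, 0],
    [0, 3.5, -2.45, 0, 0],
    [0, 3.5, -2.45, 0, 0]
  ]
}}

```text
time: 1.9
position: [0.4923, -0.2464, 0.2865]
tool_rot: [3.12, 0.371, -0.001]
ft_force: [0.1, 0.1, 0.7]
grip_width: 1.0
```

{"op": "play_rows", "data": {
  "motion": [
    [0, 0, 0, 0, -0.175],
    [0, 0, 0, 0, -0.175],
    [0, 0, 0, 0, -0.175],
    [0, 0, 0, 0, -0.175],
    [0, 0, 0, 0, -0.175],
    [0, 0, 0, 0, -0.175],
    [0, 0, 0, 0, -0.175],
    [0, 0, 0, 0, -0.175],
    [0, 0, 0, 0, -0.175],
    [0, 0, 0, 0, 0]
  ]
}}

```text
time: 3.15
position: [0.4916, -0.2475, 0.2865]
tool_rot: [-1.94, -2.47, 0.0]
ft_force: [-0.4, -0.5, 0.1]
grip_width: 1.001
```

Run:
```python
from h import *
s=ctrl.get_state();print(tool(s),s["time"],s["joint_positions"])
np.save("w1.npy",wpose());cv2.imwrite("pics/w1.png",optics.get_image("wrist")[:,:,::-1])
P=np.load("w1.npy")
print(proj("wrist",[.4926,-.2467,.118],P))
```

```text
[[-2.36780487e-01  9.71563070e-01 -4.50020587e-04  4.91595432e-01]
 [ 9.71563137e-01  2.36780580e-01  1.65222004e-04 -2.47509071e-01]
 [ 2.67079733e-04 -3.98102067e-04 -9.99999885e-01  2.86480032e-01]
 [ 0.00000000e+00  0.00000000e+00  0.00000000e+00  1.00000000e+00]] 3.15 [ 0.91088468  0.11020294 -0.53565667  1.54018936  0.05629065  1.50711692
  0.61333274]
[[273.61338614 180.88967754]]
```

View pics/w1.png

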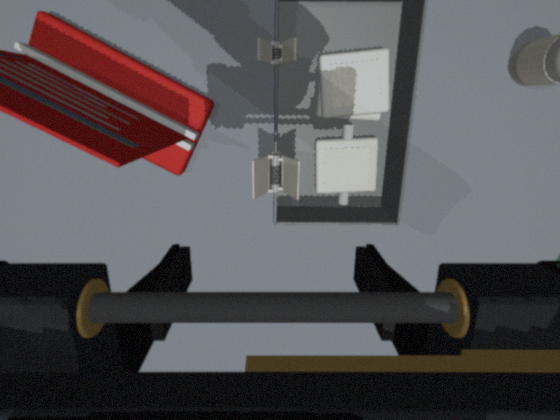

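Run:
```python
from h import *
crop("pics/w1.png",235,130,80,100,6,"pics/w1c.png")
```

```text
(no output)
```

View pics/w1c.png

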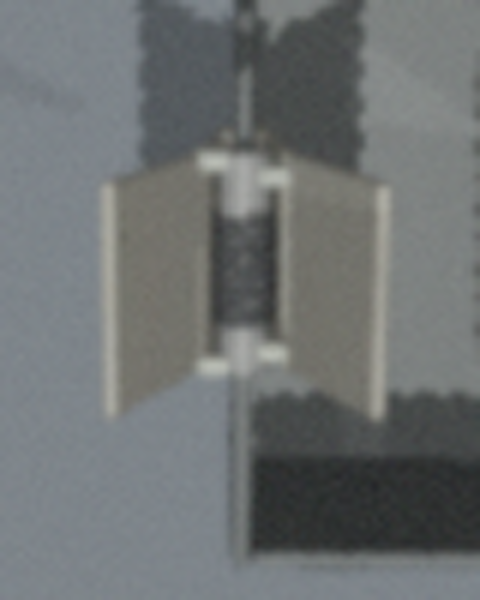

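Run:
```python
from h import *
P=np.load("w1.npy");T=tool()
w=lambda x,y:(235+x/6-.42,130+y/6-.42)
q=np.array([onz("wrist",w(*p),.118,P) for p in [(103,187),(110,418),(384,418),(388,187)]])
print(q,np.linalg.norm(np.diff(q,axis=0),axis=1),q.mean(0)[:2])
d=q[1]-q[0]+q[2]-q[3];print("wall dir",np.degrees(np.arctan2(d[1],d[0])))
g=np.array([*q.mean(0)[:2],.110]); print("tool offset",T[:3,:3].T@(g-T[:3,3]))
```

```text
[[ 0.46473673 -0.23089831  0.118     ]
 [ 0.47533294 -0.27223286  0.118     ]
 [ 0.52429447 -0.26029688  0.118     ]
 [ 0.51392154 -0.21890926  0.118     ]] [0.04267113 0.05039543 0.0426677 ] [ 0.49457142 -0.24558433]
wall dir -75.775776130449
tool offset [0.00116236 0.00337599 0.17652067]
```

{"op": "play_rows", "data": {
  "motion": [
    [0, 0.1, 0.27, 0, 0],
    [0, 0, 0, 4, 0],
    [0, 0, 0, 4, 0],
    [0, 0, 0, 4, 0],
    [0, 0, 0, 3, 0],
    [0, 0, 0, 2, 0],
    [0, 0, 0, 1.7, 0],
    [0, 0, 0, 0, 0]
  ]
}}

```text
time: 4.2
position: [0.4934, -0.2455, 0.0986]
tool_rot: [-1.937, -2.47, 0.0]
ft_force: [-0.8, -0.4, -0.1]
grip_width: 0.999
```

Run:
```python
from h import *
cv2.imwrite("pics/s2.png",optics.get_image("side")[:,:,::-1])
crop("pics/s2.png",240,200,180,150,4,"pics/s2c.png")
s=ctrl.get_state();print(s["position"],s["ft_force"])
```

```text
[ 0.49416264 -0.24580636  0.09966623] [ 0.34888385 -0.21935727 -0.3776944 ]
```

View pics/s2c.png

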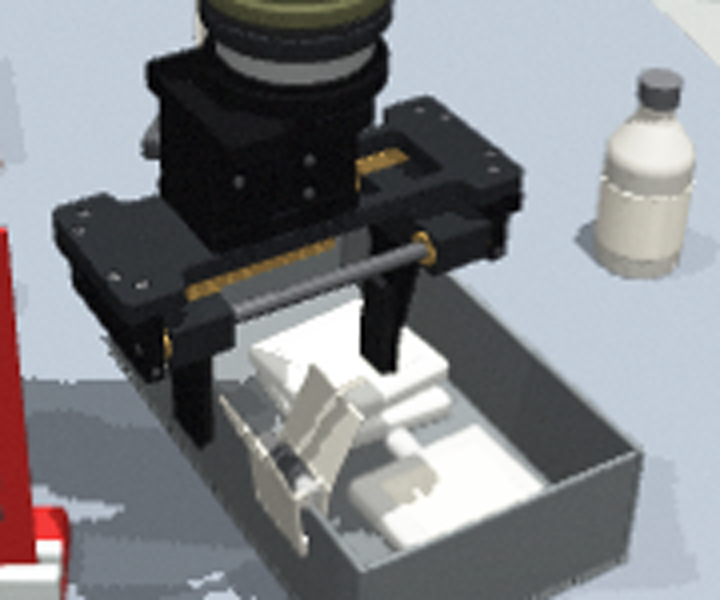

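Run:
```python
from h import *
g=np.array([.4938,-.2462,.118]); f=lambda p:(proj("side",p)-[240,200]+.5)*4
ang=np.radians(13.9); X=np.array([np.cos(ang),np.sin(ang),0]);Y=np.array([-X[1],X[0],0])
print("edges",f(np.array([g+X*.0265+Y*.022,g+X*.0265-Y*.022,g-X*.0265+Y*.022,g-X*.0265-Y*.022])))
T=tool();print("tips",f(np.array([(T@[0,s*.0435,.008,1])[:3] for s in(1,-1)])))
```

```text
edges [[315.60293531 358.86522121]
 [366.63460013 414.52676514]
 [216.52025639 395.62493681]
 [264.51071499 454.59406989]]
tips [[370.12002406 416.44174768]
 [207.79878366 479.81807972]]
```

Run:
```python
from h import *
f=lambda p:(proj("side",p)-[240,200]+.5)*4
T=tool()
im=cv2.imread("pics/s2c.png")
for s in (1,-1):
  for dy,col in((.0435,(0,0,255)),(.0585,(0,255,0))):
    for dx in (-.0095,.0095):
      p=f(np.array([(T@[dx,s*dy,z,1])[:3] for z in(.008,-.062)]))
      cv2.line(im,tuple(p[0].astype(int).tolist()),tuple(p[1].astype(int).tolist()),col,1)
b=f(np.array([(T@[a*.0375,c*.095,-.062,1])[:3] for a,c in((1,1),(1,-1),(-1,-1),(-1,1))])).astype(int)
cv2.polylines(im,[b],True,(255,0,255),1)
cv2.imwrite("pics/s2d.png",im)
```

```text
(no output)
```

View pics/s2d.png

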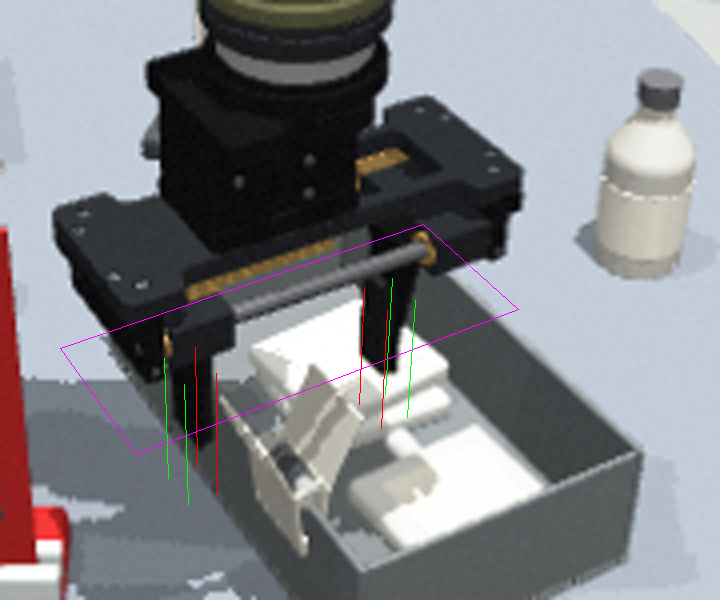

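Run:
```python
from h import *
H=optics.calibration("wrist")["hand_eye"]
for z in(.008,-.011,-.03): print(z,proj("wrist",np.array([[dx,s*.0435,z] for s in(1,-1) for dx in (-.0095,.0095)]),H))
np.save("w2.npy",wpose());cv2.imwrite("pics/w2.png",optics.get_image("wrist")[:,:,::-1])
cv2.imwrite("pics/t2.png",optics.get_image("top")[:,:,::-1])
crop("pics/t2.png",260,120,190,150,4,"pics/t2c.png")
```

```text
0.008 [[340.80949279 252.39732891]
 [342.64874823 224.39618476]
 [204.32461396 252.40943127]
 [202.49431342 224.40505816]]
-0.011 [[347.16024638 266.29472122]
 [349.358137   236.02762663]
 [198.015029   266.3097983 ]
 [195.82810063 236.03894839]]
-0.03 [[354.81306127 283.03701252]
 [357.48596817 250.11464467]
 [190.41163557 283.05607558]
 [187.75236653 250.12929056]]
```

View pics/w2.png

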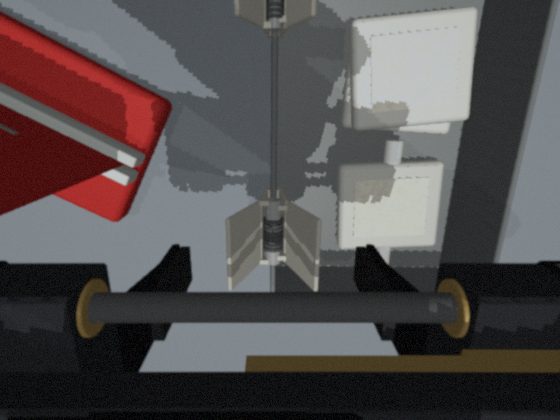

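View pics/t2c.png

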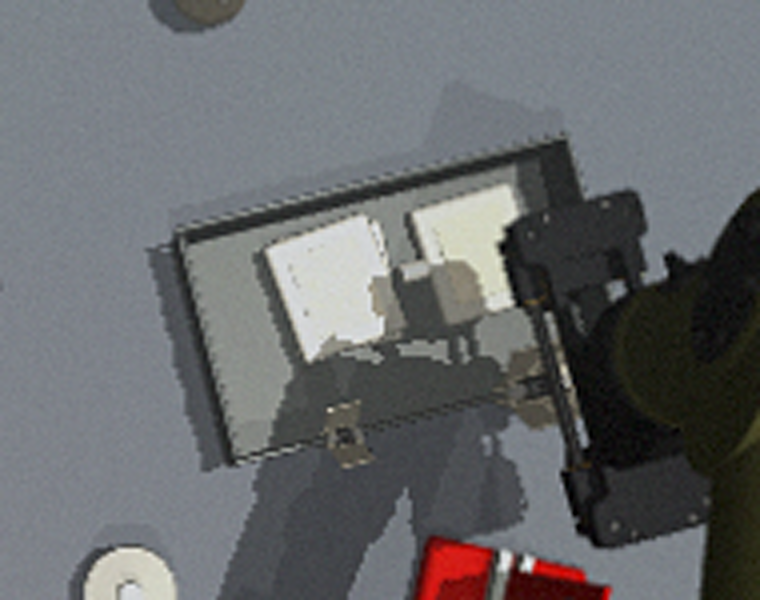

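{"op": "play_rows", "data": {
  "motion": [
    [0, 0, 0, 1.1, 0],
    [0, 0, 0, 0, 0],
    [0.3, 0, 0, 0, 0],
    [0.38, 0, 0, 0, 0],
    [0.38, 0, 0, 0, 0]
  ],
  "force": 20
}}

```text
time: 4.97
position: [0.4943, -0.246, 0.0889]
tool_rot: [1.938, 2.472, -0.0]
ft_force: [-1.0, 0.3, 0.2]
grip_width: 0.744
```

Run:
```python
from h import *
s=ctrl.get_state();print(s["position"],s["ft_force"],s["grip_width"])
cv2.imwrite("pics/s3.png",optics.get_image("side")[:,:,::-1])
crop("pics/s3.png",270,250,100,100,6,"pics/s3c.png")
```

```text
[ 0.49426401 -0.24602608  0.08892672] [-1.02882497  0.30708923  0.19146407] 0.7443807094574554
```

View pics/s3c.png

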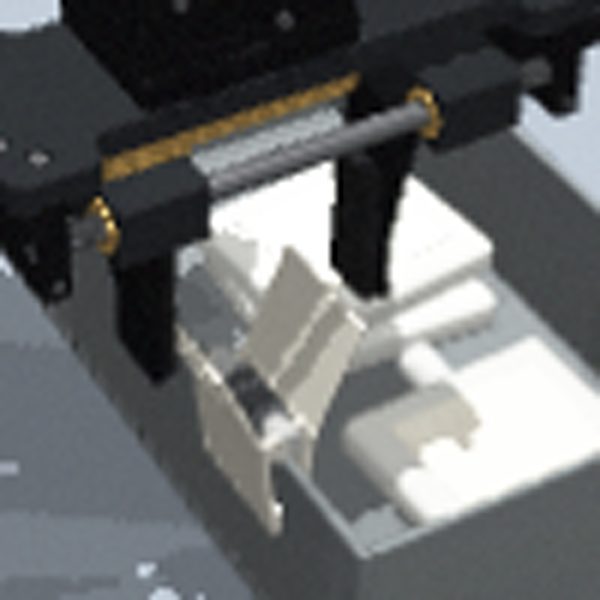

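Run:
```python
from h import *
f=lambda p:(proj("side",p)-[270,250]+.5)*6
T=tool();ww=.087*.744/2
im0=cv2.imread("pics/s3c.png");out=[]
for zt,ox in((.008,0),(-.014,0),(-0.005,.008)):
  im=im0.copy()
  for s in (1,-1):
    q=[]
    for dy,dx in((ww,-.0095),(ww,.0095),(ww+.015,.0095),(ww+.015,-.0095)): q.append((T@[dx+ox,s*dy,zt,1])[:3])
    q=f(np.array(q)).astype(int);cv2.polylines(im,[q],True,(0,0,255),1)
  out.append(im[150:450,50:450])
cv2.imwrite("pics/s3d.png",np.hstack(out)[:, :1200][:, ::1]); cv2.imwrite("pics/s3d.png",cv2.resize(np.hstack(out[:2]),None,fx=1,fy=1))
```

```text
(no output)
```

View pics/s3d.png

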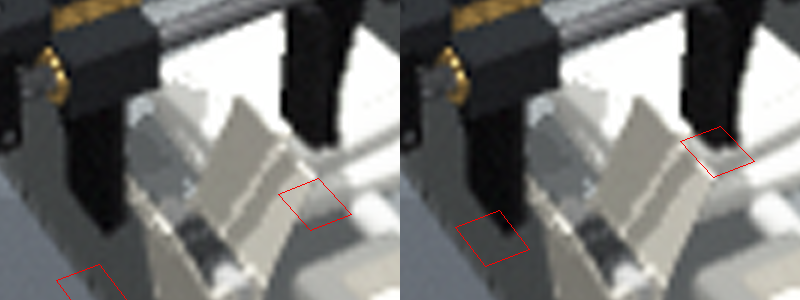

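{"op": "play_rows", "data": {
  "motion": [
    [0.5, 0, 0, 0, 0],
    [0.6, 0, 0, 0, 0],
    [0.7, 0, 0, 0, 0],
    [0.7, 0, 0, 0, 0],
    [0.7, 0, 0, 0, 0]
  ],
  "force": 20
}}

```text
time: 5.65
position: [0.497, -0.2464, 0.0919]
tool_rot: [1.934, 2.468, 0.002]
ft_force: [0.6, 1.3, 12.8]
grip_width: 0.308
```

Run:
```python
from h import *
s=ctrl.get_state();print(s["position"],s["ft_force"],s["grip_width"])
cv2.imwrite("pics/s4.png",optics.get_image("side")[:,:,::-1])
crop("pics/s4.png",270,250,100,100,6,"pics/s4c.png")
```

```text
[ 0.49697745 -0.24638827  0.09187371] [ 0.57185291  1.33332243 12.79491676] 0.30775635519161565
```

View pics/s4c.png

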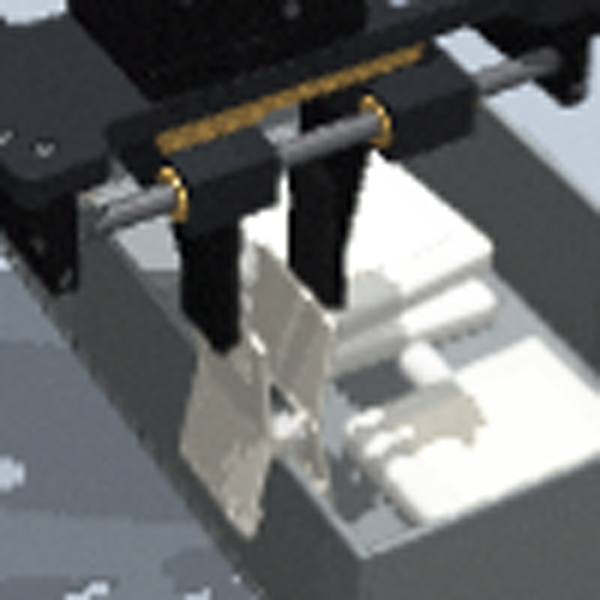

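{"op": "play_rows", "data": {
  "motion": [
    [0.7, 0, 0, -0.3, 0],
    [0.75, 0, 0, -0.2, 0],
    [0.85, 0, 0, -0.1, 0],
    [1, 0, 0, 0, 0],
    [1, 0, 0, 0, 0]
  ],
  "force": 20
}}

```text
time: 6.32
position: [0.4939, -0.2459, 0.0944]
tool_rot: [-1.938, -2.472, 0.0]
ft_force: [0.1, -0.5, -1.0]
grip_width: 0.214
```

Run:
```python
from h import *
s=ctrl.get_state();print(s["position"],s["ft_force"],s["grip_width"])
cv2.imwrite("pics/s5.png",optics.get_image("side")[:,:,::-1])
crop("pics/s5.png",270,250,100,100,6,"pics/s5c.png")
```

```text
[ 0.49392709 -0.24586597  0.09444548] [ 0.09590618 -0.52672776 -0.99961265] 0.21366190687947506
```

View pics/s5c.png

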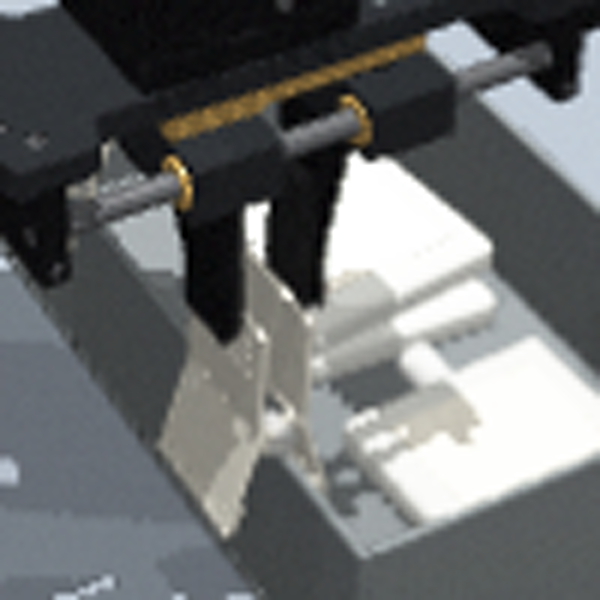

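{"op": "play_rows", "data": {
  "motion": [
    [1, 0, 0, -0.5, 0],
    [1, 0, 0, -1, 0],
    [1, 0, 0, -2, 0],
    [1, 0, 0, -2.5, 0],
    [1, 0, 0, -2.5, 0],
    [1, 0, 0, -2.5, 0],
    [1, 0, 0, -2.5, 0],
    [1, 0, 0, -2.5, 0],
    [1, 0, 0, -1, 0],
    [1, 0, 0, 0, 0]
  ],
  "force": 25
}}

```text
time: 7.62
position: [0.4945, -0.246, 0.2654]
tool_rot: [1.937, 2.471, 0.0]
ft_force: [0.7, -0.5, -0.7]
grip_width: 0.213
```

Run:
```python
from h import *
s=ctrl.get_state();print(tool(s),s["ft_force"],s["grip_width"],s["joint_positions"])
np.save("w6.npy",wpose())
for n in("side","top","wrist"): cv2.imwrite(f"pics/{n}6.png",optics.get_image(n)[:,:,::-1])
crop("pics/side6.png",250,130,180,220,4,"pics/s6c.png")
d=np.array([.5845,.1940,0])-s["position"];print(d,tool(s)[:3,:3].T@d)
```

```text
[[-2.38790725e-01  9.71070498e-01  1.03828553e-03  4.94454239e-01]
 [ 9.71070519e-01  2.38791578e-01 -7.92875990e-04 -2.45978854e-01]
 [-1.01787232e-03  8.18917039e-04 -9.99999147e-01  2.65352963e-01]
 [ 0.00000000e+00  0.00000000e+00  0.00000000e+00  1.00000000e+00]] [ 0.6650643  -0.49538132 -0.70319429] 0.21273879236363927 [ 0.90830805  0.11775006 -0.53915582  1.57443142  0.06105447  1.46493018
  0.60694614]
[ 0.09004576  0.43997885 -0.26535296] [0.4060185  0.19228672 0.26509738]
```

View pics/side6.png

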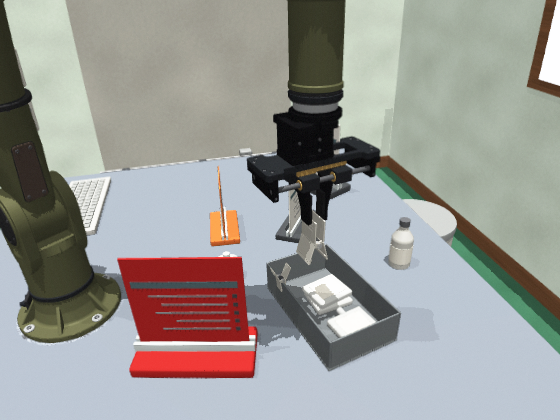

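View pics/wrist6.png

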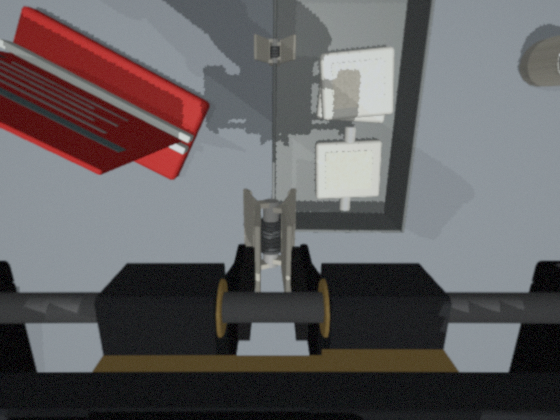

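{"op": "play_rows", "data": {
  "motion": [
    [1, 2, 1, 0, 0],
    [1, 4, 1.9, 0, 0],
    [1, 4, 1.9, 0, 0],
    [1, 4, 1.9, 0, 0],
    [1, 4, 1.9, 0, 0],
    [1, 4, 1.9, 0, 0],
    [1, 4, 1.9, 0, 0],
    [1, 4, 1.9, 0, 0],
    [1, 4, 1.9, 0, 0],
    [1, 4, 1.9, 0, 0],
    [1, 2.6, 1.1, 0, 0],
    [1, 0, 0, 0, 0.16],
    [1, 0, 0, 0, 0.16],
    [1, 0, 0, 0, 0.16],
    [1, 0, 0, 0, 0.16],
    [1, 0, 0, 0, 0.168],
    [1, 0, 0, 0, 0],
    [1, 0, 0, 0, 0]
  ]
}}

```text
time: 10.02
position: [0.583, 0.1951, 0.2645]
tool_rot: [-2.751, -1.517, 0.001]
ft_force: [-0.4, -0.2, -1.3]
grip_width: 0.214
```

Run:
```python
from h import *
s=ctrl.get_state();T=tool(s);print(T,s["ft_force"],s["grip_width"],s["time"], np.degrees(np.arctan2(T[1,1],T[0,1])))
np.save("w7.npy",wpose())
for n in("side","top","wrist"): cv2.imwrite(f"pics/{n}7.png",optics.get_image(n)[:,:,::-1])
crop("pics/side7.png",240,130,110,100,6,"pics/s7c.png")
```

```text
[[ 5.33761017e-01  8.45635153e-01 -6.03761010e-04  5.83047944e-01]
 [ 8.45635348e-01 -5.33761027e-01  1.57538626e-04  1.95146585e-01]
 [-1.89043896e-04 -5.94649629e-04 -9.99999805e-01  2.64501384e-01]
 [ 0.00000000e+00  0.00000000e+00  0.00000000e+00  1.00000000e+00]] [-0.43547693 -0.17579856 -1.33958572] 0.21440629235344533 10.025 -32.25993267530326
```

View pics/s7c.png

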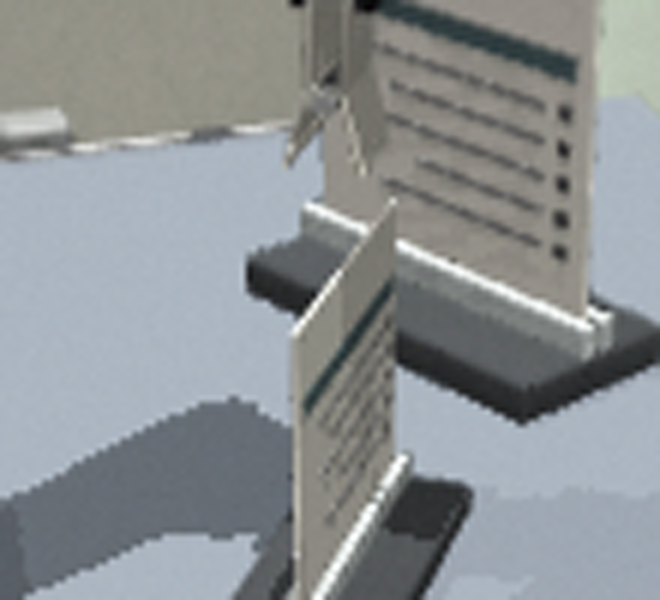

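View pics/wrist7.png

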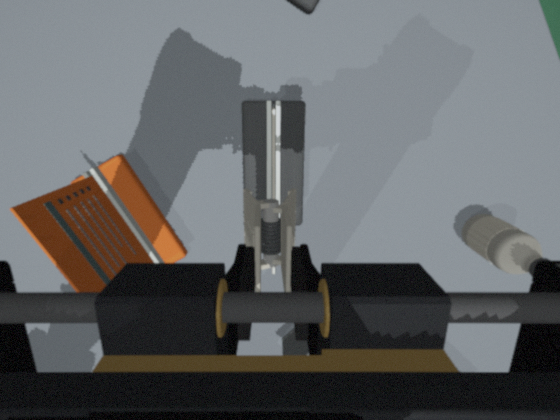

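View pics/top7.png

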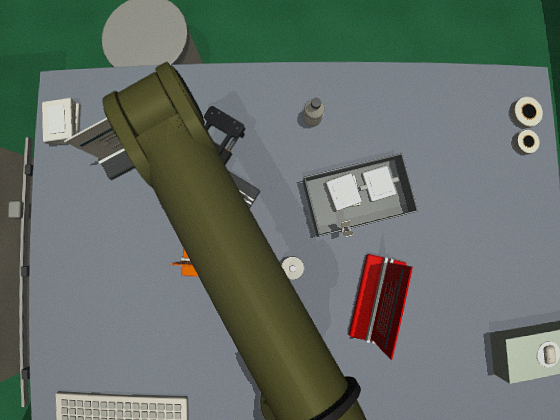

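Run:
```python
from h import *
crop("pics/wrist7.png",225,90,100,180,4,"pics/w7c.png")
T=tool();f=lambda p:(proj("side",p)-[240,130]+.5)*6
# expected clip: pin at tool z
zt=.0944+.0-.080  # tool z of pin from TCP at grasp
for y,z,nm in((0,zt,"pin"),(-.016,zt+.032,"ja"),(.016,zt+.032,"jb")):
  for dx in(-.022,.022): print(nm,dx,f((T@[dx,y,z,1])[:3]))
H=optics.calibration("wrist")["hand_eye"]
print(proj("wrist",np.array([[-.022,0,zt],[.022,0,zt]]),H))
```

```text
pin -0.022 [[327.29764521 106.15208028]]
pin 0.022 [[357.7518274   71.60898381]]
ja -0.022 [[292.88506344 172.34611953]]
ja 0.022 [[323.92177765 136.232783  ]]
jb -0.022 [[363.63971793 180.13845878]]
jb 0.022 [[392.6074647  143.48388793]]
[[272.70546857 265.32885773]
 [272.72446847 202.009775  ]]
```

View pics/w7c.png

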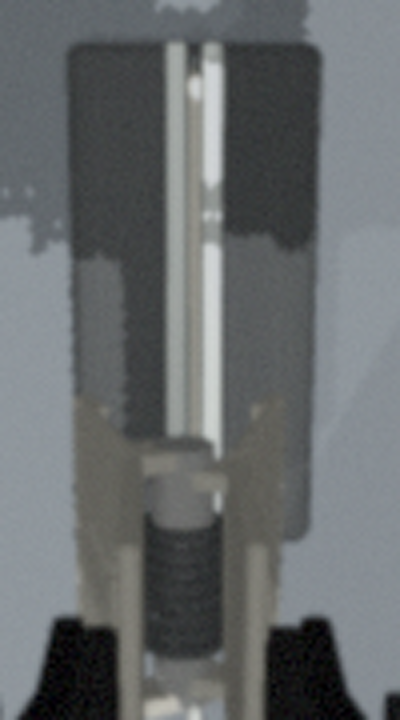

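{"op": "play_rows", "data": {
  "motion": [
    [1, 0, 0.22, 0, 0],
    [1, 0, 0, 1.5, 0],
    [1, 0, 0, 1.5, 0],
    [1, 0, 0, 0.8, 0],
    [1, 0, 0, 0, 0],
    [1, 0, 0, 0, 0]
  ]
}}

```text
time: 10.92
position: [0.5857, 0.1932, 0.2271]
tool_rot: [2.754, 1.512, 0.001]
ft_force: [-0.1, -0.3, 0.0]
grip_width: 0.214
```

Run:
```python
from h import *
s=ctrl.get_state();print(s["position"],s["ft_force"],s["grip_width"],s["time"])
for n in("side","wrist"): cv2.imwrite(f"pics/{n}8.png",optics.get_image(n)[:,:,::-1])
crop("pics/side8.png",270,150,60,50,12,"pics/s8c.png")
crop("pics/wrist8.png",225,90,100,180,3,"pics/w8c.png")
```

```text
[0.58573478 0.19315845 0.22705508] [-0.06161056 -0.30747734  0.01484257] 0.2135072490744317 10.925
```

View pics/s8c.png

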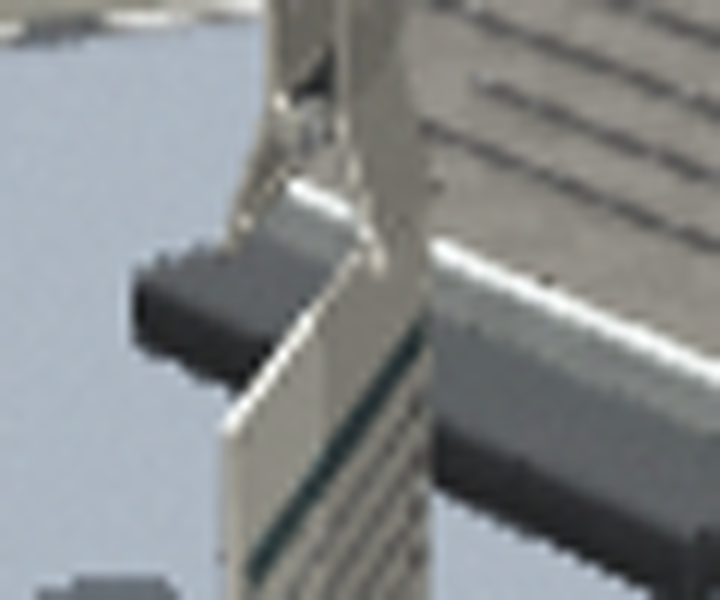

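View pics/w8c.png

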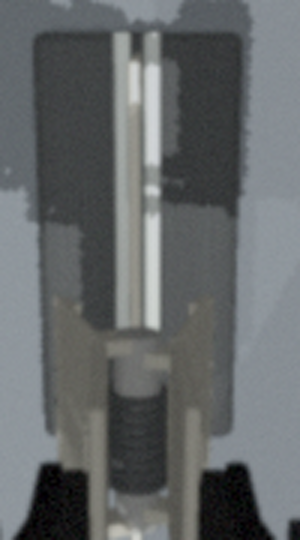

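{"op": "play_rows", "data": {
  "motion": [
    [1, 0, 0, 0.8, 0],
    [1, 0, 0, 0.8, 0],
    [1, 0, 0, 0.8, 0],
    [1, 0, 0, 0.6, 0],
    [1, 0, 0, 0.3, 0],
    [1, 0, 0, 0, 0],
    [1, 0, 0, 0, 0]
  ]
}}

```text
time: 11.9
position: [0.5857, 0.1931, 0.194]
tool_rot: [2.754, 1.511, 0.001]
ft_force: [-1.4, -0.2, -1.0]
grip_width: 0.21
```

Run:
```python
from h import *
s=ctrl.get_state();print(s["position"],s["ft_force"],s["grip_width"],s["time"])
for n in("side","wrist"): cv2.imwrite(f"pics/{n}9.png",optics.get_image(n)[:,:,::-1])
crop("pics/side9.png",270,150,60,50,12,"pics/s9c.png")
crop("pics/wrist9.png",225,90,100,180,3,"pics/w9c.png")
T=tool();f=lambda p:(proj("side",p)-[270,150]+.5)*12
zt=.0115
for y,z,nm in((0,zt,"pin"),(-.016,zt+.032,"ja"),(.016,zt+.032,"jb")):
  for dx in(-.022,.022): print(nm,dx,f((T@[dx,y,z,1])[:3]))
print("edge ends",f(np.array([[.5454,.132,.168],[.6237,.2555,.168]])))
```

```text
[0.5857201  0.19307038 0.19402604] [-1.42004584 -0.2239017  -0.95635294] 0.21015295858152563 11.9
pin -0.022 [[309.49214975 265.33127899]]
pin 0.022 [[368.52392873 188.61929587]]
ja -0.022 [[242.51831253 388.7386906 ]]
ja 0.022 [[302.63571812 309.44378058]]
jb -0.022 [[379.97735612 406.25540562]]
jb 0.022 [[436.20626272 325.77881932]]
edge ends [[231.24840185 422.72885712]
 [426.00461059 162.43454176]]
```

View pics/s9c.png

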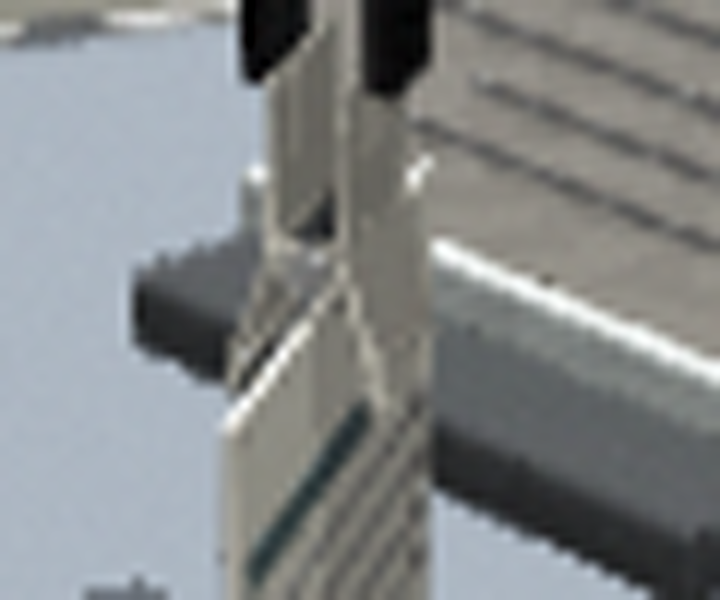

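View pics/w9c.png

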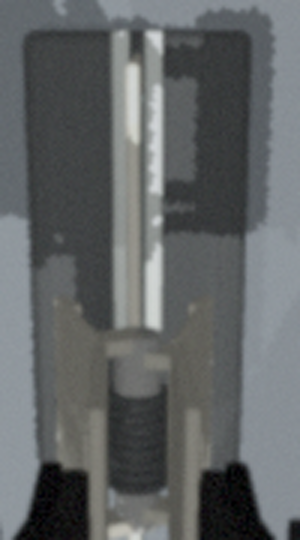

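Run:
```python
from h import *
s=ctrl.get_state();print(s["position"],np.abs(s["qd"]).max(),s["grip_width"])
print(ticket.close_job())
```

```text
[0.58575345 0.19304274 0.19405282] 0.002509201410344443 0.2104789668376864
the job is handed in; nothing more can be done
None
```

I took the wide clip off the tray by squeezing its finger plates. I handed in at 11.9 s with the clip held open, jaws down, astride the top edge of the small card in the dark holder. The hand-in gave no verdict.

**What the last checks showed**
- **Opening:** the grip gap was about 18.5 mm, which matches the 19 mm given for fully squeezed plates. The grip force is 25 N.
- **Height:** by my estimate the jaw tips are about 18 mm below the card's top edge. The pin's underside is about 9 mm above it.
- **Centring:** across its thickness, the card sits within about 1.5 mm of the pin line. Along the card, the clip is within about 2 mm of the middle.
- **Contact:** no contact with the card was visible. The card's edge was in the same place in the picture as before. The wrist force read about 1.7 N, within the range it showed with the arm clear of everything, so it cannot confirm the 0.2 N limit.
- **Other objects:** in the last top view, taken before the final lowering, the tray, small clip, bottle and filter had not visibly moved.

**What disagreed**
- **Fingertips:** both the side and wrist cameras showed the fingertips about 20–28 mm further back than stated. I gripped 11 mm lower than planned to suit either case.
- **Push on the rim:** while the fingers closed, the clip pushed up on the tool with about 13 N. Raising the tool 6 mm relieved this.

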